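# Raise the work support to its middle rung

### The job

Raise the sliding section of the small work-support stand by its crossbar until its swinging catch has passed the middle one of the three rungs (not the top one), lower it slowly and gently until the catch sits on that rung, and press down on the crossbar with about 12 N for half a second to prove that the lock holds. Never load the rung with more than 30 N, never let the section fall, and leave it released, standing on the middle rung, without shifting the tin and the tape roll beside the stand.

Things in the scene. Friction and masses are not known exactly. Their poses are not given: they have to be found in the camera images.
- stand: the support's fixed frame: a dark steel foot 120 x 118 x 12 mm fixed to the bench and two grey uprights, 44 x 8 mm, reaching 178 mm above the bench, 94 mm apart. Origin: on the bench below the rungs; z up, y along the rungs and the crossbar, -x towards the sliding section in front of the rungs
- rack_nominal (a point): nominal centre of the middle one of three round steel rungs (10 mm thick, along the stand's y, 38 mm apart one above the other) between the uprights, 118 mm above the bench. The rack that holds the rungs is clamped up to 12 mm higher or lower than this point, which no reading reports: the true height must be felt or seen
- section: the aluminium sliding section in front of the rungs: two stiles and a crossbar. It moves only straight up and down in the frame, weighs 0.45 to 0.7 kg in all, guide friction about 1 N. When fully down its origin and axes are those of the stand
- catch_pivot (a point): pivot of the section's gravity catch. Its flat nose, 16 mm wide, 6 mm thick, reaches 28 mm from here to the rungs (22 mm away); a weighted tail holds it level; it swings down, not up. Rising past a rung folds it (under 2 N); it flips level once the pivot is 25 mm above the rung's axis. Lowered, it lands on the rung, pivot 8 mm above its axis: a stiff stop, 10 N or more per mm
- crossbar (a point): centre of the section's crossbar, to be gripped from above: 14 mm thick (x), 12 mm high, 110 mm long (y), the middle 40 mm free below for at least 25 mm; 214 mm above the bench when the section is down. The uprights end 36 mm below this point when down
- lift (a joint): height of the section (m): 0 fully down (start), 0.135 at the upper stop. Nominal heights, each up to 0.012 more or less with the rack: seated on the lowest rung 0.038, on the middle rung 0.076, on the top rung 0.114; the catch has cleared the middle rung from 0.093 and would clear the top rung from 0.131
- tin: bystander: a small food tin, 58 x 57 x 72 mm, behind the stand; origin at the centre of its underside
- tape: bystander: a black roll of tape lying flat, 58 x 56 x 19 mm, to the left of the stand; origin at the centre of its underside

How it is judged:
On the way:
1. seated on the middle rung, the lock carries the press: more than 11 N on the rung (contact force between section and stand above 11 N and value of joint lift between 0.062 and 0.09 m), for 0.3 s.
At the end, for the whole second after the job is handed in: The section hangs at rest with its weight (more than 2 N) on the middle rung, lift between 0.062 and 0.090 m, released; tin and tape roll within 30 mm of where they were (contact force between section and stand above 2 N and value of joint lift between 0.062 and 0.09 m and linear speed of section below 0.01 m/s and distance of each of tin, tape from where it was at the start of the episode below 0.03 m); the robot touches nothing.
It fails at once if the catch presses on a rung with more than 30 N (contact force between section and stand above 30 N).
It fails at once if the section falls (sinks faster than 0.15 m/s) (velocity of joint lift below -0.15 m/s).
It fails at once if the tin or the tape roll is shifted by more than 30 mm (distance of any of tin, tape from where it was at the start of the episode above 0.03 m).
It also fails if it takes over 61 s, if anything falls off the work surface, if the arm or the gripper's body presses on something with over 40 N, if the wrist force passes 120 N, or if a joint passes its speed limit or range.

### The arm

A 6-joint arm with a two-finger parallel gripper is mounted at the origin on the work surface; the furniture and walls round the work are solid. World frame = base frame: x ahead of the robot, y to its left, z up, the work surface at z = 0. Lengths are in m, angles in rad, forces in N, time in s.
With the tool pointing down it reaches from about 0.3 to 0.75 m from the base axis. Payload 8.5 kg.
Tool frame: the origin (TCP) lies at the very end of the fingers, on their centre line; the grasp point (between the pads) lies 19 mm behind it; z points along the fingers, y is the line along which they close (so a half turn about z gives the same grasp; the last joint's range is limited). The gripper opens to 88 mm and grips with 3 to 60 N. Pads are 18 mm wide; open, the fingers measure 123 mm over their backs; the gripper's body (75 mm by 187 mm) begins 45 mm behind the grasp point.
Start: joints at [1.068, 0.381, 1.297, -0, 1.464, -0.215], TCP at [0.156, 0.527, 0.239] pointing down, gripper open.
Joint ranges: [-3.11, 3.11], [-0.89, 2.33], [0.22, 2.48], [-1.42, 4.56], [0.17, 2.85], [-2.88, 2.88]. Speed limits (rad/s): [2.39, 2.39, 3.14, 3.14, 3.14, 3.14].

### API

Orientations are given as a unit quaternion [x, y, z, w].
In Python, from plant import arm gives the robot as it stands.
- The arm moves only by the tool step_arm, never from a script. Its argument "rows" is a list of rows, each an object with "jaw": the finger opening in m, from 0 to 0.0881; "linear": the shift along the tool's x, y, z in m, a list of three; "roll": the turn about the tool's z in degrees. In form: [{"jaw": jaw, "linear": [tx, ty, tz], "roll": roll}, ...]. A call has 1 to 12 rows; each row shifts and turns the commanded pose from where the row before left it, along the tool's axes as they then stand; what a row does not reach is not made up. A row lasts 1/8 s, in which the tool goes at most 62.5 mm and 10.7 degrees, less where a joint would pass 70% of its speed; a pose out of reach is approached as far as the arm can. A call is refused whole if a number of a shift passes 0.0625 or a number of a turn 10.7, either way. A call with a gripper value outside its range is refused whole. The fingers move at their own pace and stop on an object; the grip force is fixed at half the most. Time passes only in rows, so rows that do not move let the fingers close. It gives the time, the measured TCP pose, the force, the opening and the grip force at its end, in the units of the state.
- arm.get_obs(): the state, without advancing time (a new reading comes with each control period).
- arm.grab_frame(name): name is "side" or "top"; returns the picture (400x640x3 uint8, blue, green, red); there is no depth.
- arm.get_calibration(name): a dict with "vertical_fov" (degrees; the focal length in pixels is half the picture's height over the tangent of half this angle, whatever the lens; pixels are square), "cx", "cy" (the principal point, pixels), "R" (3x3) and "t" (3): a world point X has camera coordinates R X + t. Camera axes: x right, y down, z forward; pixel columns grow to the right and rows downward; lengths in m; the calibration is good to about 2 mm. A picture is of the moment at which its call begins. get_calibration takes no time and is no camera call.
- arm.close_job(): hands the job in; it is judged then, once.
The state is a dict: "time_s": time; "joints": joint angles; "joint_vel": joint speeds; "tau": joint torques, N m; "position": TCP position; "tool_rot": TCP orientation; "wrist_force": force on the tool from outside, world axes, zero at the start; "ft_torque": the same for the moment, N m; "finger_gap": finger opening in m; "finger_force": force on a finger pad.
Only numpy, scipy, OpenCV 4.12 (cv2) and the standard library are available. Lean on these libraries where they do the work, as an engineer would, in place of code of your own. Each camera call takes 0.05 s, during which the arm holds its last target. There are 200 camera calls.

## Working session

There is one attempt and no reset: what is moved stays moved. The work goes in short steps, Python scripts to look and compute and a tool call to move; the robot and the scene stay as the last step left them, time stands still between calls to the robot, and variables do not carry over. Pictures are saved under pics/ and viewed, at most 10 in all, crops included, and the job is handed in when it is done.

Besides the shell and the picture viewer there is one more tool, called after "Emit:" as name(argument=value, ...), one argument or row to a line, values as JSON. step_arm: Moves the arm, as the interface text tells. Its arguments: {"type":"object","properties":{"rows":{"type":"array","items":{"type":"object","properties":{"jaw":{"type":"number"},"linear":{"type":"array","items":{"type":"number"}},"roll":{"type":"number"}}}}},"required":["rows"]}

```bash
mkdir -p pics
python3 - <<'E'
from plant import arm
import cv2,numpy as np
for n in("side","top"):
    im=arm.grab_frame(n); cv2.imwrite(f"pics/{n}0.png",im)
    c=arm.get_calibration(n); print(n,c)
o=arm.get_obs(); print({k:o[k] for k in("time_s","position","tool_rot","wrist_force","finger_gap")})
E
```

```text
side {'vertical_fov': 45.65527166319754, 'cx': 318.9514642321649, 'cy': 191.19673622525693, 'R': array([[-0.9985848 ,  0.05283627, -0.00606064],
       [ 0.04057478,  0.68321665, -0.72908758],
       [-0.03438154, -0.72830168, -0.68439358]]), 't': array([ 0.57097567, -0.17325128,  1.237903  ])}
top {'vertical_fov': 54.951979217122826, 'cx': 325.94060601447154, 'cy': 206.07987667195903, 'R': array([[ 0.00809072, -0.99993385,  0.00817482],
       [-0.99750124, -0.00864428, -0.07011807],
       [ 0.0701841 , -0.00758709, -0.9975052 ]]), 't': array([0.36063471, 0.61409811, 0.94633445])}
{'time_s': 0.1, 'position': array([0.15601106, 0.52715168, 0.23822883]), 'tool_rot': array([ 1.43411650e-01,  9.89662917e-01, -6.02652326e-04, -2.12836249e-04]), 'wrist_force': array([ 0.09920165, -0.05298202, -0.64691311]), 'finger_gap': 0.08820503301933946}
```

View pics/side0.png

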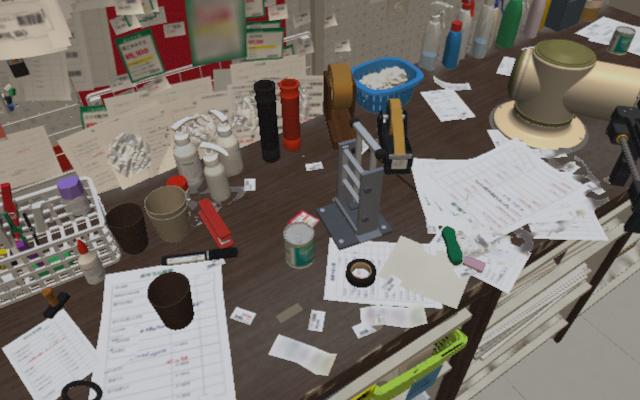

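View pics/top0.png

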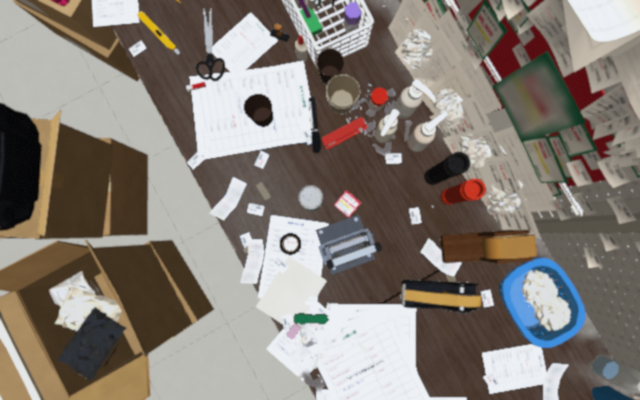

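Side: the stand is near (355,190), tin (298,245), tape (361,272). Top: stand (350,245), tin (311,197), tape (290,243). I'll zoom in on both.

Run:
```python
import cv2,numpy as np
a=cv2.imread("pics/side0.png")[120:260,310:420]; b=cv2.imread("pics/top0.png")[205:285,300:400]
a=cv2.resize(a,None,fx=4,fy=4,interpolation=cv2.INTER_CUBIC)
b=cv2.resize(b,(360,288),interpolation=cv2.INTER_CUBIC)
c=np.zeros((560,800,3),np.uint8); c[:,:440]=a; c[:288,440:]=b
cv2.imwrite("pics/crop0.png",c)
```

```text
(no output)
```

View pics/crop0.png

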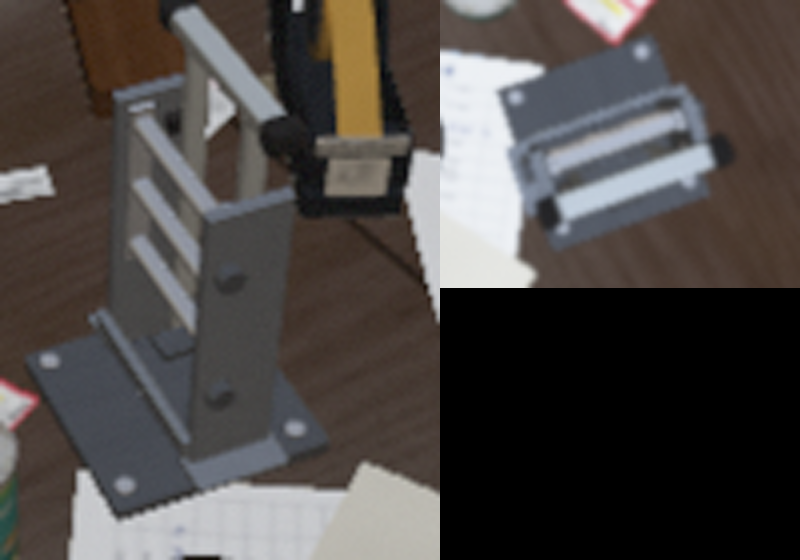

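```bash
cat > h.py <<'E'
import cv2,numpy as np
from plant import arm
def cam(n):
    c=arm.get_calibration(n); f=200/np.tan(np.radians(c["vertical_fov"])/2)
    return np.array([[f,0,c["cx"]],[0,f,c["cy"]],[0,0,1]]),np.array(c["R"]),np.array(c["t"])
def tri(ps,pt):
    P=[K@np.c_[R,t] for K,R,t in(cam("side"),cam("top"))]
    X=cv2.triangulatePoints(P[0],P[1],np.float64(ps).reshape(2,1),np.float64(pt).reshape(2,1))[:,0]; X=X[:3]/X[3]
    err=[np.round((P[i]@np.r_[X,1])[:2]/(P[i]@np.r_[X,1])[2]-p,1) for i,p in enumerate((ps,pt))]
    return X,err
def ends(im,roi,thr,seed):
    x0,y0,x1,y1=roi; s=im[y0:y1,x0:x1]; g=cv2.resize(cv2.cvtColor(s,cv2.COLOR_BGR2GRAY),None,fx=4,fy=4,interpolation=cv2.INTER_CUBIC)
    n,l,st,ce=cv2.connectedComponentsWithStats((g>thr).astype(np.uint8))
    k=l[int((seed[1]-y0)*4),int((seed[0]-x0)*4)]
    r=cv2.minAreaRect(np.argwhere(l==k)[:,::-1].astype(np.float32)); b=cv2.boxPoints(r)
    d=np.linalg.norm(b-np.roll(b,-1,0),axis=1); i=int(np.argmin(d[:2]))
    e=[(b[i]+b[(i+1)%4])/2,(b[(i+2)%4]+b[(i+3)%4])/2]
    return k,np.round(sorted([(p+.5)/4-.5+[x0,y0] for p in e],key=lambda p:p[0]),1),np.round(np.array(r[1])/4,1)
E
python3 - <<'E'
from h import *
a=cv2.imread("pics/side0.png"); b=cv2.imread("pics/top0.png")
for t in(120,130,140):print("side",t,ends(a,(345,115,390,165),t,(366,135.5)))
for t in(150,160,170):print("top",t,ends(b,(320,235,385,270),t,(354,255)))
print("rung top", ends(b,(320,230,385,270),140,(347,243.5)))
# hand-read cap centres
L=tri((381,154.5),(330,264.2));R=tri((355,122.5),(378.3,246.7));print(L,R,np.linalg.norm(L[0]-R[0]))
E
```

```text
side 120 (np.int32(3), array([[355.3, 121.5],
       [378.3, 149.4]]), array([36.2,  6.8]))
side 130 (np.int32(3), array([[355.3, 121.6],
       [378.2, 149.3]]), array([35.9,  6.5]))
side 140 (np.int32(3), array([[355.5, 121.8],
       [378.1, 149.1]]), array([35.5,  6.1]))
top 150 (np.int32(3), array([[333.4, 263.7],
       [374.9, 248.8]]), array([ 9.7, 44. ]))
top 160 (np.int32(3), array([[333.6, 263.6],
       [374.8, 248.8]]), array([ 9.3, 43.8]))
top 170 (np.int32(5), array([[333.6, 263.3],
       [374.5, 248.8]]), array([ 8.6, 43.4]))
rung top (np.int32(2), array([[329.1, 250.4],
       [367.1, 236.5]]), array([ 6.6, 40.5]))
(array([0.48224984, 0.35807387, 0.21119044]), [array([0.3, 0. ]), array([ 0.1, -0.4])]) (array([0.51710149, 0.26182332, 0.21188434]), [array([0., 0.]), array([ 0., -0.])]) 0.10236839473760972
```

```bash
cat >> h.py <<'E'
from scipy.spatial.transform import Rotation as Ro
def delta(target,yaw=None):
    o=arm.get_obs(); R=Ro.from_quat(o["tool_rot"]).as_matrix()
    ang=np.degrees(np.arctan2(R[1,1],R[0,1]))
    print("pos",np.round(o["position"],4),"tool delta",np.round(R.T@(np.array(target)-o["position"]),4),"y angle",round(ang,2),"z",np.round(R[:,2],3))
def cast(n,p,z):
    K,R,t=cam(n); d=R.T@np.linalg.inv(K)@np.r_[p,1]; c=-R.T@t; return c+d*(z-c[2])/d[2]
E
python3 - <<'E'
from h import *
for p in((354.2,256.2),(333.6,263.6),(374.8,248.8)):print(cast("top",p,.22).round(4))
print(cast("side",(368,138.5),.216).round(4))
print(tri((367.2,136.2),(354.2,256.2)))
E
```

```text
[0.4983 0.3107 0.22  ]
[0.4835 0.3513 0.22  ]
[0.5131 0.2699 0.22  ]
[0.5003 0.3178 0.216 ]
(array([0.49960403, 0.31005362, 0.21525605]), [array([0.6, 0. ]), array([ 0.1, -0.8])])
```

Emit:
step_arm(
  rows=[
    {"jaw": 0.088, "linear": [0, 0, -0.01], "roll": 10.7},
    {"jaw": 0.088, "linear": [0, 0, -0.01], "roll": 10.7},
    {"jaw": 0.088, "linear": [0, 0, -0.01], "roll": 10.7},
    {"jaw": 0.088, "linear": [0, 0, -0.01], "roll": 10.7},
    {"jaw": 0.088, "linear": [0, 0, -0.01], "roll": 10.7},
    {"jaw": 0.088, "linear": [0, 0, 0], "roll": 0},
  ],
)

```text
time_s: 0.85
position: [0.1561, 0.5275, 0.289]
tool_rot: [0.573, 0.82, 0.0, -0.0]
wrist_force: [0.1, -0.1, 0.8]
finger_gap: 0.0879
finger_force: 0.0
```

```bash
python3 -c "
from h import *
delta((.499,.310,.285))"
```

```text
pos [0.1561 0.5275 0.289 ] tool delta [-0.3221  0.2472  0.0039] y angle 20.11 z [ 0.     0.001 -1.   ]
```

Emit:
step_arm(
  rows=[
    {"jaw": 0.088, "linear": [-0.016, 0.012, 0], "roll": 0},
    {"jaw": 0.088, "linear": [-0.032, 0.025, 0], "roll": 0},
    {"jaw": 0.088, "linear": [-0.032, 0.025, 0], "roll": 0},
    {"jaw": 0.088, "linear": [-0.032, 0.025, 0], "roll": 0},
    {"jaw": 0.088, "linear": [-0.032, 0.025, 0], "roll": 0},
    {"jaw": 0.088, "linear": [-0.032, 0.025, 0], "roll": 0},
    {"jaw": 0.088, "linear": [-0.032, 0.025, 0], "roll": 0},
    {"jaw": 0.088, "linear": [-0.032, 0.025, 0], "roll": 0},
    {"jaw": 0.088, "linear": [-0.032, 0.025, 0], "roll": 0},
    {"jaw": 0.088, "linear": [-0.032, 0.025, 0], "roll": 0},
    {"jaw": 0.088, "linear": [-0.018, 0.01, 0.004], "roll": 0},
    {"jaw": 0.088, "linear": [0, 0, 0], "roll": 0},
  ],
)

```text
time_s: 2.35
position: [0.4987, 0.3082, 0.2837]
tool_rot: [0.574, 0.819, -0.001, -0.001]
wrist_force: [-0.3, 0.4, -0.6]
finger_gap: 0.0882
finger_force: 0.0
```

```bash
python3 -c "
from h import *
delta((.499,.310,.195))
a=arm.grab_frame('side')[60:240,270:450];b=arm.grab_frame('top')[180:320,270:430]
a=cv2.resize(a,(400,400),interpolation=cv2.INTER_CUBIC);b=cv2.resize(b,(400,350));c=np.zeros((400,800,3),np.uint8);c[:,:400]=a;c[:350,400:]=b
cv2.imwrite('pics/p1.png',c)"
```

```text
pos [0.4987 0.3082 0.2837] tool delta [0.0016 0.0011 0.0887] y angle 19.96 z [-0.002 -0.001 -1.   ]
```

View pics/p1.png

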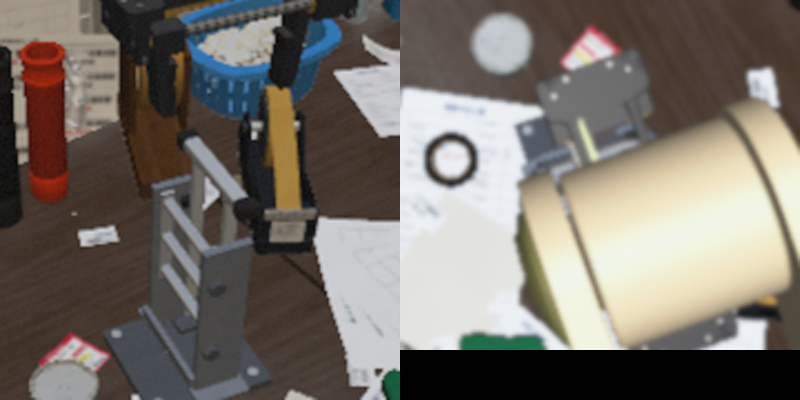

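The open fingers at crop (165,70) and (285,55) straddle the crossbar, which runs from (185,138) to (245,210), and the arm sits above the stand. Next I descend and close.

Emit:
step_arm(
  rows=[
    {"jaw": 0.088, "linear": [0.0016, 0.0011, 0.02], "roll": 0},
    {"jaw": 0.088, "linear": [0, 0, 0.02], "roll": 0},
    {"jaw": 0.088, "linear": [0, 0, 0.02], "roll": 0},
    {"jaw": 0.088, "linear": [0, 0, 0.02], "roll": 0},
    {"jaw": 0.06, "linear": [0, 0, 0.008], "roll": 0},
    {"jaw": 0.03, "linear": [0, 0, 0], "roll": 0},
    {"jaw": 0.02, "linear": [0, 0, 0], "roll": 0},
    {"jaw": 0.02, "linear": [0, 0, 0], "roll": 0},
  ],
)

```text
time_s: 3.45
position: [0.499, 0.3113, 0.1974]
tool_rot: [0.573, 0.819, 0.001, 0.0]
wrist_force: [-1.4, 0.3, 0.5]
finger_gap: 0.0501
finger_force: 0.0
```

Emit:
step_arm(
  rows=[
    {"jaw": 0.008, "linear": [0, 0, 0], "roll": 0},
    {"jaw": 0.008, "linear": [0, 0, 0], "roll": 0},
    {"jaw": 0.008, "linear": [0, 0, 0], "roll": 0},
  ],
)

```text
time_s: 3.82
position: [0.4989, 0.3112, 0.1968]
tool_rot: [0.574, 0.819, -0.0, 0.0]
wrist_force: [0.5, 0.3, 0.5]
finger_gap: 0.0196
finger_force: 0.0
```

Emit:
step_arm(
  rows=[
    {"jaw": 0.004, "linear": [0, 0, 0.001], "roll": 0},
    {"jaw": 0.004, "linear": [0, 0, 0], "roll": 0},
    {"jaw": 0.004, "linear": [0, 0, 0], "roll": 0},
    {"jaw": 0.004, "linear": [0, 0, 0], "roll": 0},
  ],
)

```text
time_s: 4.32
position: [0.4999, 0.3115, 0.1964]
tool_rot: [0.574, 0.819, 0.001, 0.001]
wrist_force: [5.8, 1.6, 2.2]
finger_gap: 0.0133
finger_force: 30.0
```

Emit:
step_arm(
  rows=[
    {"jaw": 0.004, "linear": [0, 0.001, 0], "roll": 0},
    {"jaw": 0.004, "linear": [0, 0, 0], "roll": 0},
  ],
)

```text
time_s: 4.58
position: [0.4999, 0.3116, 0.1964]
tool_rot: [0.573, 0.819, 0.0, 0.0]
wrist_force: [-0.2, -0.1, 5.2]
finger_gap: 0.0136
finger_force: 30.0
```

Emit:
step_arm(
  rows=[
    {"jaw": 0.004, "linear": [0, 0, -0.003], "roll": 0},
    {"jaw": 0.004, "linear": [0, 0, -0.003], "roll": 0},
    {"jaw": 0.004, "linear": [0, 0, -0.004], "roll": 0},
    {"jaw": 0.004, "linear": [0, 0, 0], "roll": 0},
  ],
)

```text
time_s: 5.08
position: [0.4998, 0.3115, 0.2052]
tool_rot: [0.573, 0.819, -0.0, -0.0]
wrist_force: [4.4, 1.8, -4.7]
finger_gap: 0.0141
finger_force: 30.0
```

Emit:
step_arm(
  rows=[
    {"jaw": 0.004, "linear": [0, 0, -0.005], "roll": 0},
    {"jaw": 0.004, "linear": [0, 0, -0.005], "roll": 0},
    {"jaw": 0.004, "linear": [0, 0, -0.005], "roll": 0},
    {"jaw": 0.004, "linear": [0, 0, -0.005], "roll": 0},
    {"jaw": 0.004, "linear": [0, 0, -0.005], "roll": 0},
    {"jaw": 0.004, "linear": [0, 0, -0.005], "roll": 0},
    {"jaw": 0.004, "linear": [0, 0, -0.005], "roll": 0},
    {"jaw": 0.004, "linear": [0, 0, -0.005], "roll": 0},
    {"jaw": 0.004, "linear": [0, 0, -0.005], "roll": 0},
    {"jaw": 0.004, "linear": [0, 0, -0.005], "roll": 0},
    {"jaw": 0.004, "linear": [0, 0, 0], "roll": 0},
  ],
)

```text
time_s: 6.45
position: [0.4998, 0.3115, 0.2554]
tool_rot: [0.574, 0.819, -0.0, -0.0]
wrist_force: [4.5, 1.7, -4.0]
finger_gap: 0.0133
finger_force: 30.0
```

Emit:
step_arm(
  rows=[
    {"jaw": 0.004, "linear": [0, 0, -0.005], "roll": 0},
    {"jaw": 0.004, "linear": [0, 0, -0.005], "roll": 0},
    {"jaw": 0.004, "linear": [0, 0, -0.005], "roll": 0},
    {"jaw": 0.004, "linear": [0, 0, -0.005], "roll": 0},
    {"jaw": 0.004, "linear": [0, 0, -0.005], "roll": 0},
    {"jaw": 0.004, "linear": [0, 0, -0.005], "roll": 0},
    {"jaw": 0.004, "linear": [0, 0, -0.005], "roll": 0},
    {"jaw": 0.004, "linear": [0, 0, -0.005], "roll": 0},
    {"jaw": 0.004, "linear": [0, 0, -0.005], "roll": 0},
    {"jaw": 0.004, "linear": [0, 0, -0.004], "roll": 0},
    {"jaw": 0.004, "linear": [0, 0, 0], "roll": 0},
    {"jaw": 0.004, "linear": [0, 0, 0], "roll": 0},
  ],
)

```text
time_s: 7.95
position: [0.4998, 0.3115, 0.3042]
tool_rot: [0.574, 0.819, -0.0, -0.0]
wrist_force: [5.0, 1.4, -5.1]
finger_gap: 0.0134
finger_force: 30.0
```

Emit:
step_arm(
  rows=[
    {"jaw": 0.004, "linear": [0, 0, -0.004], "roll": 0},
    {"jaw": 0.004, "linear": [0, 0, 0], "roll": 0},
    {"jaw": 0.004, "linear": [0, 0, 0], "roll": 0},
  ],
)

```text
time_s: 8.32
position: [0.4998, 0.3115, 0.3084]
tool_rot: [0.574, 0.819, -0.0, -0.0]
wrist_force: [5.2, 1.8, -5.3]
finger_gap: 0.0137
finger_force: 30.0
```

```bash
python3 -c "
from h import *
delta((.499,.310,.195))
a=arm.grab_frame('side');cv2.imwrite('pics/s2.png',a);a=a[50:260,290:440]
cv2.imwrite('pics/p2.png',cv2.resize(a,None,fx=2.8,fy=2.8,interpolation=cv2.INTER_CUBIC))
K,R,t=cam('side')
for p in((.4822,.358,.2135+.112),(.517,.262,.2135+.112)):
  q=K@(R@np.array(p)+t);print(q[:2]/q[2],(q[:2]/q[2]-[290,50])*2.8)"
```

```text
pos [0.4998 0.3115 0.3084] tool delta [-0.0011 -0.0012  0.1134] y angle 20.01 z [-0. -0. -1.]
[387.47094849  96.91059378] [272.91865578 131.34966259]
[358.17281861  67.13715765] [190.8838921   47.98404141]
```

View pics/p2.png

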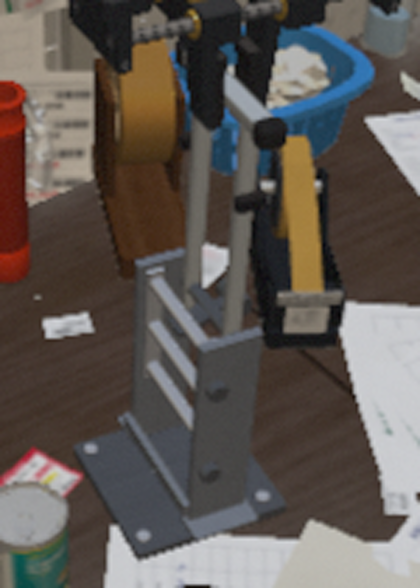

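The near cap is at crop (269,131) against a predicted (273,131) for a lift of 0.112, so there was no slip. The catch, near (212,300), is in the window common to every rack height. I'll lower to just above the highest possible seat.

Emit:
step_arm(
  rows=[
    {"jaw": 0.004, "linear": [0, 0, 0.002], "roll": 0},
    {"jaw": 0.004, "linear": [0, 0, 0.002], "roll": 0},
    {"jaw": 0.004, "linear": [0, 0, 0.002], "roll": 0},
    {"jaw": 0.004, "linear": [0, 0, 0.002], "roll": 0},
    {"jaw": 0.004, "linear": [0, 0, 0.002], "roll": 0},
    {"jaw": 0.004, "linear": [0, 0, 0.002], "roll": 0},
    {"jaw": 0.004, "linear": [0, 0, 0.002], "roll": 0},
    {"jaw": 0.004, "linear": [0, 0, 0.002], "roll": 0},
    {"jaw": 0.004, "linear": [0, 0, 0.002], "roll": 0},
    {"jaw": 0.004, "linear": [0, 0, 0.002], "roll": 0},
    {"jaw": 0.004, "linear": [0, 0, 0.001], "roll": 0},
    {"jaw": 0.004, "linear": [0, 0, 0], "roll": 0},
  ],
)

```text
time_s: 9.88
position: [0.4998, 0.3115, 0.2875]
tool_rot: [0.574, 0.819, -0.0, -0.0]
wrist_force: [5.4, 1.8, -5.3]
finger_gap: 0.0133
finger_force: 30.0
```

Run:
```python
from h import *
# rung heights: project candidate rung axis points at stand x=0 onto side0 and compare with hand-read rung rows
a=cv2.imread("pics/side0.png"); K,R,t=cam("side")
c=np.array([.499,.311]); th=np.radians(20); ex=np.array([np.cos(th),np.sin(th)]); ey=np.array([-np.sin(th),np.cos(th)])
# rung axis xy from the top view: rung midpoint (348.1,243.5), cast at z .156
r=cast("top",(348.1,243.5),.161)[:2]; print("rung mid",r,"offset from bar",(r-c)@ex,(r-c)@ey)
# rung lines hand-read in crop0 (x4, offset 310,120): far ends (140,115),(140,185),(138,243)
for p in((140,117),(140,187),(138,245)):
    px=np.array(p)/4+[310,120]
    Ki=R.T@np.linalg.inv(K)@np.r_[px,1]; o=-R.T@t
    n=np.r_[ex,0]; s=(np.r_[r,0]-o)@n/(Ki@n); X=o+s*Ki; print(X.round(4),(X[:2]-r)@ey)
```

```text
rung mid [0.52157783 0.31894939] offset from bar 0.02393506874910011 -0.00025209050227309113
[0.5359 0.2795 0.1635] -0.04201682936586204
[0.5349 0.2823 0.1223] -0.038988022209121675
[0.5348 0.2827 0.0845] -0.03855750344837878
```

Vision puts the middle rung at about 0.123 m, so contact should come near TCP z of 0.279. I'll creep down from here.

Emit:
step_arm(
  rows=[
    {"jaw": 0.004, "linear": [0, 0, 0.001], "roll": 0},
    {"jaw": 0.004, "linear": [0, 0, 0.001], "roll": 0},
    {"jaw": 0.004, "linear": [0, 0, 0], "roll": 0},
  ],
)

```text
time_s: 10.25
position: [0.4998, 0.3115, 0.2855]
tool_rot: [0.574, 0.819, -0.0, -0.0]
wrist_force: [5.6, 0.9, -4.9]
finger_gap: 0.0133
finger_force: 30.0
```

Emit:
step_arm(
  rows=[
    {"jaw": 0.004, "linear": [0, 0, 0.0005], "roll": 0},
    {"jaw": 0.004, "linear": [0, 0, 0.0005], "roll": 0},
    {"jaw": 0.004, "linear": [0, 0, 0.0005], "roll": 0},
    {"jaw": 0.004, "linear": [0, 0, 0], "roll": 0},
  ],
)

```text
time_s: 10.75
position: [0.4998, 0.3115, 0.2841]
tool_rot: [0.573, 0.819, -0.0, -0.0]
wrist_force: [5.0, -0.1, -4.4]
finger_gap: 0.0131
finger_force: 30.0
```

Emit:
step_arm(
  rows=[
    {"jaw": 0.004, "linear": [0, 0, 0.0005], "roll": 0},
    {"jaw": 0.004, "linear": [0, 0, 0.0005], "roll": 0},
    {"jaw": 0.004, "linear": [0, 0, 0.0005], "roll": 0},
    {"jaw": 0.004, "linear": [0, 0, 0], "roll": 0},
  ],
)

```text
time_s: 11.25
position: [0.4998, 0.3115, 0.2826]
tool_rot: [0.574, 0.819, -0.0, -0.0]
wrist_force: [4.9, 1.9, -4.5]
finger_gap: 0.0134
finger_force: 30.0
```

Emit:
step_arm(
  rows=[
    {"jaw": 0.004, "linear": [0, 0, 0.0005], "roll": 0},
    {"jaw": 0.004, "linear": [0, 0, 0.0005], "roll": 0},
    {"jaw": 0.004, "linear": [0, 0, 0.0005], "roll": 0},
    {"jaw": 0.004, "linear": [0, 0, 0], "roll": 0},
  ],
)

```text
time_s: 11.75
position: [0.4998, 0.3115, 0.2811]
tool_rot: [0.574, 0.819, 0.0, 0.0]
wrist_force: [5.3, 1.4, -4.3]
finger_gap: 0.0134
finger_force: 30.0
```

Emit:
step_arm(
  rows=[
    {"jaw": 0.004, "linear": [0, 0, 0.0005], "roll": 0},
    {"jaw": 0.004, "linear": [0, 0, 0.0005], "roll": 0},
    {"jaw": 0.004, "linear": [0, 0, 0.0005], "roll": 0},
    {"jaw": 0.004, "linear": [0, 0, 0], "roll": 0},
  ],
)

```text
time_s: 12.25
position: [0.4998, 0.3115, 0.2799]
tool_rot: [0.573, 0.819, 0.0, 0.0]
wrist_force: [4.5, 1.1, -2.7]
finger_gap: 0.0136
finger_force: 30.0
```

Emit:
step_arm(
  rows=[
    {"jaw": 0.004, "linear": [0, 0, 0.0005], "roll": 0},
    {"jaw": 0.004, "linear": [0, 0, 0], "roll": 0},
  ],
)

```text
time_s: 12.5
position: [0.4999, 0.3115, 0.2798]
tool_rot: [0.574, 0.819, 0.0, 0.0]
wrist_force: [3.2, -0.4, 2.5]
finger_gap: 0.0135
finger_force: 30.0
```

Emit:
step_arm(
  rows=[
    {"jaw": 0.004, "linear": [0, 0, 0.0005], "roll": 0},
    {"jaw": 0.004, "linear": [0, 0, 0], "roll": 0},
  ],
)

```text
time_s: 12.75
position: [0.4999, 0.3116, 0.2796]
tool_rot: [0.573, 0.819, 0.001, 0.0]
wrist_force: [3.0, -0.5, 5.2]
finger_gap: 0.0133
finger_force: 30.0
```

Emit:
step_arm(
  rows=[
    {"jaw": 0.004, "linear": [0, 0, 0.0005], "roll": 0},
    {"jaw": 0.004, "linear": [0, 0, 0.0003], "roll": 0},
    {"jaw": 0.004, "linear": [0, 0, 0], "roll": 0},
  ],
)

```text
time_s: 13.12
position: [0.4999, 0.3116, 0.2795]
tool_rot: [0.574, 0.819, 0.001, 0.001]
wrist_force: [1.9, -0.2, 8.7]
finger_gap: 0.0136
finger_force: 30.0
```

Emit:
step_arm(
  rows=[
    {"jaw": 0.004, "linear": [0, 0, 0.0006], "roll": 0},
    {"jaw": 0.004, "linear": [0, 0, 0], "roll": 0},
    {"jaw": 0.004, "linear": [0, 0, 0], "roll": 0},
  ],
)

```text
time_s: 13.5
position: [0.4999, 0.3116, 0.2794]
tool_rot: [0.573, 0.819, 0.001, 0.001]
wrist_force: [1.0, -0.7, 12.3]
finger_gap: 0.0136
finger_force: 30.0
```

Press is at 12.3 N. I'll hold it for over 0.5 s, then unload.

Emit:
step_arm(
  rows=[
    {"jaw": 0.004, "linear": [0, 0, 0], "roll": 0},
    {"jaw": 0.004, "linear": [0, 0, 0], "roll": 0},
    {"jaw": 0.004, "linear": [0, 0, 0], "roll": 0},
    {"jaw": 0.004, "linear": [0, 0, 0], "roll": 0},
    {"jaw": 0.004, "linear": [0, 0, 0], "roll": 0},
  ],
)

```text
time_s: 14.12
position: [0.4999, 0.3116, 0.2794]
tool_rot: [0.574, 0.819, 0.001, 0.001]
wrist_force: [0.7, -1.8, 11.1]
finger_gap: 0.0132
finger_force: 30.0
```

Emit:
step_arm(
  rows=[
    {"jaw": 0.004, "linear": [0, 0, -0.001], "roll": 0},
    {"jaw": 0.004, "linear": [0, 0, -0.0008], "roll": 0},
    {"jaw": 0.004, "linear": [0, 0, 0], "roll": 0},
  ],
)

```text
time_s: 14.5
position: [0.4999, 0.3116, 0.2796]
tool_rot: [0.573, 0.819, 0.0, 0.0]
wrist_force: [3.5, 0.2, 5.2]
finger_gap: 0.0134
finger_force: 30.0
```

Emit:
step_arm(
  rows=[
    {"jaw": 0.004, "linear": [0, 0, -0.0006], "roll": 0},
    {"jaw": 0.004, "linear": [0, 0, 0], "roll": 0},
    {"jaw": 0.03, "linear": [0, 0, 0], "roll": 0},
    {"jaw": 0.06, "linear": [0, 0, 0], "roll": 0},
    {"jaw": 0.06, "linear": [0, 0, 0], "roll": 0},
    {"jaw": 0.06, "linear": [0, 0, 0], "roll": 0},
    {"jaw": 0.06, "linear": [0, 0, 0], "roll": 0},
  ],
)

```text
time_s: 15.38
position: [0.4997, 0.3116, 0.2797]
tool_rot: [0.573, 0.819, -0.0, -0.0]
wrist_force: [0.2, 0.2, 0.6]
finger_gap: 0.0594
finger_force: 0.0
```

Emit:
step_arm(
  rows=[
    {"jaw": 0.06, "linear": [0, 0, -0.005], "roll": 0},
    {"jaw": 0.06, "linear": [0, 0, -0.01], "roll": 0},
    {"jaw": 0.06, "linear": [0, 0, -0.015], "roll": 0},
    {"jaw": 0.06, "linear": [0, 0, -0.02], "roll": 0},
    {"jaw": 0.06, "linear": [0, 0, -0.02], "roll": 0},
    {"jaw": 0.06, "linear": [0, 0, -0.02], "roll": 0},
    {"jaw": 0.06, "linear": [0, 0, 0], "roll": 0},
    {"jaw": 0.06, "linear": [0, 0, 0], "roll": 0},
  ],
)

```text
time_s: 16.38
position: [0.4997, 0.3115, 0.3691]
tool_rot: [0.574, 0.819, -0.0, -0.0]
wrist_force: [-0.8, 0.4, 0.8]
finger_gap: 0.0598
finger_force: 0.0
```

```bash
python3 -c "
from h import *
a=arm.grab_frame('side')[50:260,290:440]
cv2.imwrite('pics/p3.png',cv2.resize(a,None,fx=2.8,fy=2.8,interpolation=cv2.INTER_CUBIC))
K,R,t=cam('side')
q=K@(R@np.array((.4822,.358,.2135+.083))+t);print((q[:2]/q[2]-[290,50])*2.8)"
```

```text
[268.20157375 175.39117284]
```

View pics/p3.png

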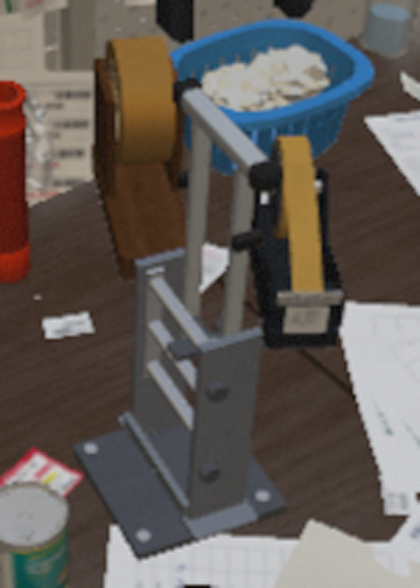

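The section stands released. Its near cap is at (264,174) against a predicted (268,175) for a lift of 0.083, and the catch rests on the middle rung near (183,348). The tin hasn't moved. I'll hand it in.

```bash
python3 -c "
from plant import arm
print(arm.close_job())"
```

```text
the job is handed in; nothing more can be done
None
```

The job is handed in: the section stands released on the middle rung at a lift of about 0.083 m, after a press of 11–12 N held for about 0.6 s; the tin and tape were never touched, and the judge returned no verdict.

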